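# Snap the bearing cover home

## Robot

A 6-joint arm with a two-finger parallel gripper is mounted at the origin on a cart in front of the work surface, level with it; the furniture and walls round the work are solid. World frame = base frame: x ahead of the robot, y to its left, z up, the work surface at z = 0. Lengths are in m, angles in rad, forces in N, time in s.
With the tool pointing down it reaches from about 0.375 to 0.975 m from the base axis. Payload 3.8 kg.
Tool frame: the origin (TCP) lies at the very end of the fingers, on their centre line; the grasp point (between the pads) lies 19 mm behind it (bot.grip_depth is the distance from the TCP to the grasp point, in m); z points along the fingers, y is the direction in which the jaws open and shut (so a half turn about z gives the same grasp; the last joint's range is limited). The gripper opens to 85 mm and grips with 20 to 120 N. Pads are 22 mm wide; open, the fingers measure 114 mm over their backs; the gripper's body (76 mm by 85 mm) begins 54 mm behind the grasp point. The pads swing forward as they close: fully open they stand 13 mm farther back than shut.
Start: joints at [-1.299, 0.264, 1.604, -0, 1.274, -0.037], TCP at [0.205, -0.643, 0.197] pointing down, gripper open.
Joint ranges: [-2.63, 2.63], [-0.94, 2.18], [0.31, 2.57], [-1.31, 4.45], [0, 2.66], [-2.55, 2.55]. Speed limits (rad/s): [2.57, 2.57, 3.14, 3.14, 3.14, 3.14].

## Interface

Orientations are given as a rotation vector (axis times angle).
In Python, from workcell import bot, cams, job gives the robot as it stands.
- The arm moves only by the tool apply_moves, never from a script. Its argument "targets" is a list of rows, each an object of numbers: "dx", "dy", "dz": the shift along the tool's x, y, z in units of 30 mm (1.0 is 30 mm); "wx", "wy", "wz": the turn, a rotation vector about the tool's x, y, z in units of 6 degrees (1.0 is 6 degrees); "jaw": the opening, from 0 (shut) to 1 (fully open). In form: [{"dx": .., "dy": .., "dz": .., "wx": .., "wy": .., "wz": .., "jaw": ..}, ...]. A call has 1 to 5 rows; each row shifts and turns the commanded pose from where the row before left it, along the tool's axes as they then stand; what a row does not reach is not made up. A row lasts 1/10 s, in which the tool goes at most 50 mm and 8.59 degrees, less where a joint would pass 70% of its speed; a pose out of reach is approached as far as the arm can. A call is refused whole if a number of a shift passes 1 or a number of a turn 1, either way. A call with a gripper value outside its range is refused whole. The fingers move at their own pace and stop on an object; "newtons" is the grip in N (left out, the last holds). Time passes only in rows, so rows that do not move let the fingers close. It gives the time, the measured TCP pose, the force and the opening at its end, in the units of the state.
- bot.read_state(): the state, without advancing time (a new reading comes with each control period).
- cams.read_camera(name): name is "scene" or "top" or "wrist"; returns a dict with "color" (420x560x3 uint8, red, green, blue), "range_z" (420x560 float32, m along the optical axis (not along the pixel's ray), 0 where there is no reading), "fx", "fy", "cx", "cy" (pixels), "dist_coeffs" ([k1, k2, p1, p2, k3] as OpenCV has them; the pictures are not rectified), "eye" and "rotation" of the camera in the world; the wrist camera has in their place "T_tool_cam" (4x4, takes a point from camera to tool coordinates, whose origin is the TCP and whose axes are the flange's). Camera axes: x right, y down, z forward; pixel columns grow to the right and rows downward; lengths in m; the calibration is good to about 2 mm. A picture is of the moment at which its call begins: read the wrist's pose just before it.
- job.finish_job(): hands the job in, once; it reports no verdict.
The state is a dict: "time": time; "q": joint angles; "joint_vel": joint speeds; "joint_torque": joint torques, N m; "tool_pos": TCP position; "tcp_rot": TCP orientation; "wrist_force": force on the tool from outside, world axes, zero at the start; "torque": the same for the moment, N m; "width": opening from 0.0 (shut) to 1.0 (fully open).
Only numpy, scipy, OpenCV 4.12 (cv2) and the standard library are available. Lean on these libraries where they do the work, as an engineer would, in place of code of your own. Each camera call takes 0.05 s, during which the arm holds its last target.

## Task

On the larger of the two grey turntable bases the round bearing cover still stands proud. Take the wooden seating tool with the wide flat foot, press the cover squarely down with it until it snaps fully home, and then stand the tool upright on the bare worktop and let go. Do not press the cover with the fingers, and leave the smaller base and the stick with the knob on top alone.

Things in the scene. Friction and masses are not known exactly. Their poses are not given: they have to be found in the camera images.
- large_base: Larger grey turntable base, round, fixed to the bench: foot 124 mm across, in its middle a boss 68 mm across that rises to 40 mm above the worktop and carries the proud cover. Origin: centre of its underside on the worktop; z up.
- cover_top (a point): Centre of the flat top face of the metal bearing cover on the larger base. The cover is a disc 54 mm across and 6 mm thick on a narrower skirt, on the axis of the base. Its top is 56 mm above the worktop while proud and 46 mm once home; z up.
- cover (a joint): How far the cover has been pressed down, in m: 0 = proud, 0.010 = fully home with its disc on the boss. Snap fit: it resists with about 7 to 9 N over the first 4 to 5 mm and springs back if let go there; beyond that it snaps home by itself, stops hard at 0.010 and stays.
- seating_tool: Wooden seating tool standing upright, 120 mm tall, 105 to 210 g: a flat round foot 44 mm across and 16 mm high tapers (by 26 mm height) into a plain round stem 26 mm across, which is straight up to 112 mm and ends blunt. Origin: centre of the flat underside of the foot; z points up along the stem. Grip the stem from above.
- small_base: Smaller grey turntable base, fixed, 96 mm across and 38 mm tall over all, its 42 mm cover already home. To be left alone. Origin: centre of its underside.
- knob_stick: Wooden stick of the same wood standing upright, 118 mm tall, without a foot (26 mm across at the bottom) but with a 44 mm wide knob at its top. Not the tool; to be left alone. Origin: centre of its underside; z up.
Not all that is in view belongs to the job. What is shaped like the seating_tool but turquoise is not meant.

How it is judged:
On the way:
1. the cover goes fully home under the foot of the seating tool, which is held square (within 10 degrees of upright), centred within 15 mm and no more than 12 mm above the cover (value of joint cover above 0.0085 m and z of seating_tool in the frame of cover_top below 0.012 m and angle between seating_tool's own z axis and vertical below 0.175 rad and horizontal distance between seating_tool and cover_top below 0.015 m), for 0.1 s.
At the end, for the whole second after the job is handed in: The cover of the larger base is home (pressed in by more than 8.5 of its 10 mm), and the seating tool stands at rest on the worktop (its underside within 5 mm of the top), upright within 10 degrees (value of joint cover above 0.0085 m and angle between seating_tool's own z axis and vertical below 0.175 rad and height (world z) of seating_tool between -0.005 and 0.005 m and linear speed of seating_tool below 0.02 m/s); the robot touches nothing.
It fails at once if the fingers press on the larger base or its cover (contact force between the fingers and large_base above 2 N).
It fails at once if the smaller base is pressed with the tool or the fingers (contact force between any of seating_tool, the fingers and small_base above 2 N).
It fails at once if the stick with the knob is moved by more than 30 mm (distance of knob_stick from where it was at the start of the episode above 0.03 m).
It also fails if it takes over 54 s, if anything falls off the work surface, if the arm or the gripper's body presses on something with over 40 N, if the wrist force passes 120 N, or if a joint passes its speed limit or range.

## Working session

There is one attempt and no reset: what is moved stays moved. The work goes in short steps, Python scripts to look and compute and a tool call to move; the robot and the scene stay as the last step left them, time stands still between calls to the robot, and variables do not carry over. Pictures are saved under pics/ and viewed, and the job is handed in when it is done.

Besides the shell and the picture viewer there is one more tool, called after ">>>" by a JSON object that holds its "api" and its "payload". apply_moves: Moves the arm, as the interface text tells. Its arguments: {"type":"object","properties":{"targets":{"type":"array"},"newtons":{"type":"number"}},"required":["targets"]}

```bash
mkdir -p pics; ls; cat > h.py <<'E'
import numpy as np, cv2
from workcell import bot, cams, job
from scipy.spatial.transform import Rotation as R
def grab(n):
    s=bot.read_state(); d=cams.read_camera(n)
    if n=="wrist":
        T=np.eye(4); T[:3,:3]=R.from_rotvec(s["tcp_rot"]).as_matrix(); T[:3,3]=s["tool_pos"]
        M=T@np.array(d["T_tool_cam"]); d["rotation"]=M[:3,:3]; d["eye"]=M[:3,3]
    return d
def ray(d,uv):
    K=np.array([[d["fx"],0,d["cx"]],[0,d["fy"],d["cy"]],[0,0,1.]])
    p=cv2.undistortPoints(np.array(uv,float).reshape(-1,1,2),K,np.array(d["dist_coeffs"],float)).reshape(-1,2)
    return np.c_[p,np.ones(len(p))]
def plane(d,uv,z):
    r=ray(d,uv)@np.array(d["rotation"]).T; e=np.array(d["eye"])
    return e+r*((z-e[2])/r[:,2])[:,None]
def cloud(d):
    h,w=d["range_z"].shape; v,u=np.mgrid[:h,:w]
    P=ray(d,np.stack([u,v],-1).reshape(-1,2))*d["range_z"].reshape(-1,1)
    return (P@np.array(d["rotation"]).T+np.array(d["eye"])).reshape(h,w,3)
def save(n,d): cv2.imwrite("pics/"+n,d["color"][:,:,::-1])
E
python3 - <<'E'
from h import *
for n in("scene","top","wrist"):
    d=grab(n); save(n+"0.png",d); print(n,d["eye"],d["fx"])
print(bot.read_state())
E
```

```text
pics
scene [-0.21735388  0.57520121  0.70362054] 532.5914047042875
top [ 0.45816119 -0.0056071   0.92612618] 385.352318943949
wrist [ 0.27518908 -0.62077547  0.37211139] 297.5340740154738
{'time': 0.15, 'q': array([-1.29890073e+00,  2.64603637e-01,  1.60507326e+00, -1.73830400e-05,
        1.27368286e+00, -3.68771407e-02]), 'joint_vel': array([ 0.00043551, -0.00111551, -0.00370599,  0.00044993,  0.00174763,
       -0.00142497]), 'joint_torque': array([ 8.40051634e-04, -5.15903413e+01, -3.67959237e+01, -8.00906810e-05,
        7.97859568e-03,  2.55162888e-05]), 'tool_pos': array([ 0.20496381, -0.64247052,  0.19602521]), 'tcp_rot': array([-3.10249343e+00, -4.82832976e-01,  3.51152291e-04]), 'wrist_force': array([0.01996902, 0.14988505, 0.58571446]), 'torque': array([0.03251395, 0.02705292, 0.02022688]), 'width': 0.998105408731228}
```

View pics/scene0.png

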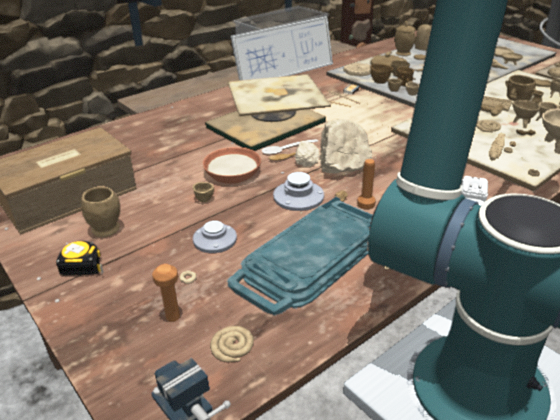

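View pics/top0.png

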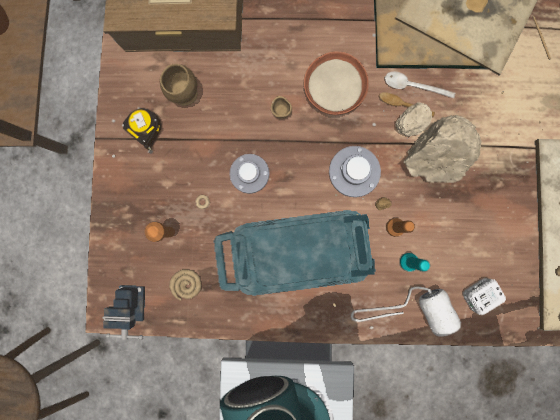

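View pics/wrist0.png

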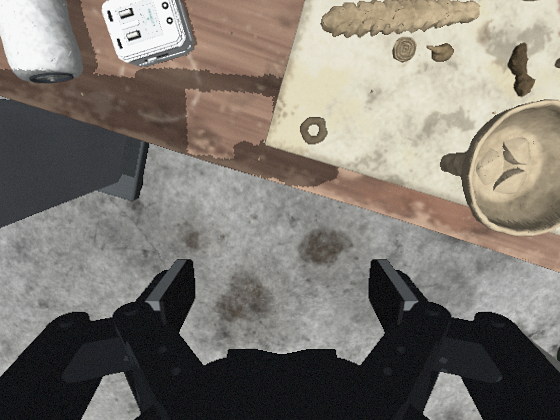

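Candidates for the tool:
- the orange-brown one with a foot: top (400,227), scene (367,185)
- the knob stick: top (155,231), scene (165,290)
- the turquoise look-alike: top (415,262)

I choose the first by its description. The larger base is at top (355,170), the smaller at (249,173). Next come a close crop and measurements.

```bash
python3 - <<'E'
from h import *
a=cv2.imread("pics/scene0.png")[130:230,250:400]; b=cv2.imread("pics/top0.png")[130:290,320:470]
cv2.imwrite("pics/crop.png",np.hstack([cv2.resize(a,(400,400*100//150*1)),cv2.resize(b,(250,266))]))
d=grab("top"); P=cloud(d); c=d["color"]
hsv=cv2.cvtColor(c,cv2.COLOR_RGB2HSV)
def near(u0,u1,v0,v1):
    m=np.zeros(c.shape[:2],bool); m[v0:v1,u0:u1]=1; return m
# tool: saturated orange
m=near(380,425,212,242)&(P[...,2]>0.03)
print("tool px",m.sum())
for lo,hi in((.03,.105),(.105,.13)):
    q=P[m&(P[...,2]>lo)&(P[...,2]<hi)]; print(lo,len(q),np.median(q,0) if len(q) else 0, q.min(0) if len(q) else 0,q.max(0) if len(q) else 0)
m=near(380,425,205,250)&(P[...,2]>0.008)&(P[...,2]<.022); q=P[m]; print("foot",len(q),q.mean(0),q.min(0),q.max(0))
# cover: white
g=near(325,390,140,200)
for lo,hi in((.05,.062),(.034,.045),(.004,.03)):
    q=P[g&(P[...,2]>lo)&(P[...,2]<hi)]; print("base",lo,len(q),np.median(q,0),(q.min(0)+q.max(0))/2,q.max(0)-q.min(0))
# white ellipse
w=(g&(hsv[...,1]<40)&(hsv[...,2]>215)).astype(np.uint8)
cs,_=cv2.findContours(w,0,1); k=max(cs,key=cv2.contourArea); e=cv2.fitEllipse(k); print(e, plane(d,[e[0]],.056))
# decoy & grips
m=near(395,435,245,280)&(P[...,2]>0.1); print("turq",np.median(P[m],0))
m=near(140,170,215,250)&(P[...,2]>0.1); print("knob",np.median(P[m],0))
m=near(225,275,150,195)&(P[...,2]>0.03); print("small",np.median(P[m],0))
d=grab("scene");P=cloud(d)
m=near(355,380,150,215)&(P[...,2]>0.03)&(P[...,2]<.2); q=P[m]
print("tool scene",len(q),np.median(q,0),q.max(0))
m=near(270,330,160,210)&(P[...,2]>0.05)&(P[...,2]<.062);q=P[m];print("cover scene",(q.min(0)+q.max(0))/2,q.max(0)-q.min(0))
E
```

```text
Traceback (most recent call last):
  File "h.py", line 20, in cloud
    return (P@np.array(d["rotation"]).T+np.array(d["eye"])).reshape(h,w,3)
            ~~~~~~~~~~~~~~~~~~~~~~~~~~~^~~~~~~~~~~~~~~~~~~
ValueError: operands could not be broadcast together with shapes (235200,) (3,)
```

View pics/crop.png

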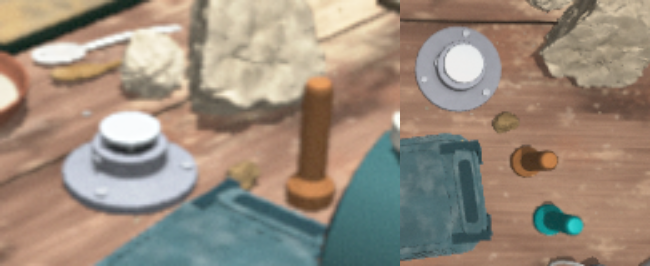

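The crop confirms the choice: a brown tool with a wide foot and plain stem, and a proud cover on the larger base. The camera "rotation" turns out to be a rotation vector, so I fix the helper.

```bash
python3 - <<'E'
s=open('h.py').read()
s=s.replace('    return d\ndef ray','    else: d["rotation"]=R.from_rotvec(d["rotation"]).as_matrix()\n    return d\ndef ray')
open('h.py','w').write(s)
E
cat > m.py <<'E'
from h import *
d=grab("top"); P=cloud(d); c=d["color"]
hsv=cv2.cvtColor(c,cv2.COLOR_RGB2HSV)
def near(u0,u1,v0,v1):
    m=np.zeros(c.shape[:2],bool); m[v0:v1,u0:u1]=1; return m
def rep(n,q): print(n,len(q),*( [np.round(x,4) for x in (np.median(q,0),(q.min(0)+q.max(0))/2,q.max(0)-q.min(0))] if len(q) else []))
m=near(380,425,212,242)
for lo,hi in((.008,.022),(.03,.105),(.105,.13)): rep("tool%g"%lo,P[m&(P[...,2]>lo)&(P[...,2]<hi)])
g=near(325,390,140,200)
for lo,hi in((.05,.062),(.034,.045),(.004,.03)): rep("base%g"%lo,P[g&(P[...,2]>lo)&(P[...,2]<hi)])
w=(g&(hsv[...,1]<40)&(hsv[...,2]>215)).astype(np.uint8)
cs,_=cv2.findContours(w,0,1); k=max(cs,key=cv2.contourArea); e=cv2.fitEllipse(k); print(e, plane(d,[e[0]],.056))
rep("turq",P[near(395,435,245,280)&(P[...,2]>0.1)])
rep("knob",P[near(140,170,215,250)&(P[...,2]>0.09)])
rep("small",P[near(225,275,150,195)&(P[...,2]>0.03)])
rep("tray",P[near(215,378,210,292)&(P[...,2]>0.008)])
rep("nut",P[near(372,394,194,212)&(P[...,2]>0.004)])
rep("rock",P[near(395,480,100,185)&(P[...,2]>0.02)])
d=grab("scene");P=cloud(d)
rep("tool scene",P[near(355,380,150,215)&(P[...,2]>0.04)&(P[...,2]<.2)])
rep("cover scene",P[near(270,330,160,210)&(P[...,2]>0.05)&(P[...,2]<.062)])
E
python3 m.py
```

```text
tool0.008 119 [ 0.4816 -0.2396  0.0178] [ 0.4798 -0.2469  0.015 ] [0.0426 0.0343 0.0137]
tool0.03 95 [ 0.4786 -0.2403  0.0667] [ 0.48   -0.2436  0.0675] [0.0248 0.0126 0.0738]
tool0.105 127 [ 0.48   -0.2474  0.1172] [ 0.4802 -0.2499  0.1145] [0.0254 0.0267 0.0176]
base0.05 438 [ 0.6113 -0.1512  0.0549] [ 0.6123 -0.1508  0.0548] [0.0531 0.0527 0.009 ]
base0.034 237 [ 0.6028 -0.1408  0.0388] [ 0.6116 -0.1503  0.0385] [0.0664 0.0696 0.0084]
base0.004 1432 [ 0.6025 -0.1461  0.0131] [ 0.6087 -0.1621  0.016 ] [0.1279 0.1443 0.0241]
((357.9609680175781, 167.53564453125), (21.620576858520508, 22.213586807250977), 100.08935546875) [[ 0.61176883 -0.15161329  0.056     ]]
turq 138 [ 0.3996 -0.2794  0.1175] [ 0.4229 -0.1498  0.5133] [0.0705 0.2884 0.8256]
knob 338 [0.4551 0.2876 0.1128] [0.4544 0.1533 0.5095] [0.0416 0.3177 0.8332]
small 340 [0.5998 0.1013 0.0365] [0.5419 0.061  0.4781] [0.1675 0.1333 0.8961]
tray 10456 [ 0.415  -0.0196  0.0405] [ 0.4189 -0.012   0.4696] [0.1948 0.3749 0.913 ]
nut 154 [ 0.5353 -0.2182  0.0168] [ 0.5043 -0.1224  0.4664] [0.0922 0.2336 0.9195]
rock 4396 [ 0.6579 -0.3287  0.074 ] [ 0.6185 -0.2173  0.4731] [0.3208 0.4235 0.9061]
tool scene 575 [ 0.4745 -0.243   0.0623] [ 0.5085 -0.2766  0.0812] [0.2149 0.2462 0.0821]
cover scene 244 [ 0.6103 -0.149   0.0559] [ 0.6109 -0.1946  0.0552] [0.0547 0.1439 0.0102]
```

>>> {"api": "apply_moves", "payload": {"targets": [{"dx": 0.9, "dy": -0.7, "jaw": 1}, {"dx": 0.9, "dy": -0.7, "jaw": 1}, {"dx": 0.9, "dy": -0.7, "jaw": 1}, {"dx": 0.9, "dy": -0.7, "jaw": 1}, {"dx": 0.9, "dy": -0.7, "jaw": 1}], "newtons": 50}}

```text
invalid input at $.targets[0]: expected keys dx, dy, dz, wx, wy, wz, jaw
```

>>> {"api": "apply_moves", "payload": {"targets": [{"dx": 0.9, "dy": -0.7, "jaw": 1}, {"dx": 0.9, "dy": -0.7, "jaw": 1}, {"dx": 0.9, "dy": -0.7, "jaw": 1}, {"dx": 0.9, "dy": -0.7, "jaw": 1}, {"dx": 0, "dy": 0, "jaw": 1}]}}

```text
invalid input at $.targets[0]: expected keys dx, dy, dz, wx, wy, wz, jaw
```

```bash
cat > w.py <<'E'
from h import *
import sys
d=grab("wrist"); save(sys.argv[1],d); s=bot.read_state()
Rm=R.from_rotvec(s["tcp_rot"]).as_matrix(); print(np.round(s["tool_pos"],4),np.round(Rm,3).tolist(),s["time"],s["width"],np.round(s["wrist_force"],1))
for t in ((.480,-.249),(.6118,-.151)):
    print(t,"tool-axis shift in units",np.round(Rm.T@(np.array([*t,s["tool_pos"][2]])-s["tool_pos"])/.03,2))
E
python3 w.py w1.png
```

```text
[ 0.2051 -0.6429  0.1967] [[0.953, 0.304, -0.0], [0.304, -0.953, 0.001], [0.0, -0.001, -1.0]] 0.35 0.9976231444621947 [ 0.  -0.1 -0.3]
(0.48, -0.249) tool-axis shift in units [ 1.272e+01 -9.720e+00  1.000e-02]
(0.6118, -0.151) tool-axis shift in units [ 1.79e+01 -1.15e+01  1.00e-02]
```

All keys are required.

>>> {"api": "apply_moves", "payload": {"targets": [{"dx": 0.9, "dy": -0.7, "dz": 0, "wx": 0, "wy": 0, "wz": 0, "jaw": 1}, {"dx": 0.9, "dy": -0.7, "dz": 0, "wx": 0, "wy": 0, "wz": 0, "jaw": 1}, {"dx": 0.9, "dy": -0.7, "dz": 0, "wx": 0, "wy": 0, "wz": 0, "jaw": 1}, {"dx": 0.9, "dy": -0.7, "dz": 0, "wx": 0, "wy": 0, "wz": 0, "jaw": 1}, {"dx": 0.9, "dy": -0.7, "dz": 0, "wx": 0, "wy": 0, "wz": 0, "jaw": 1}], "newtons": 50}}

```text
time: 0.85
tool_pos: [0.3024, -0.5009, 0.1972]
tcp_rot: [3.104, 0.483, 0.0]
wrist_force: [-0.3, -0.5, 0.4]
width: 1.004
```

>>> {"api": "apply_moves", "payload": {"targets": [{"dx": 0.9, "dy": -0.7, "dz": 0, "wx": 0, "wy": 0, "wz": 0, "jaw": 1}, {"dx": 0.9, "dy": -0.7, "dz": 0, "wx": 0, "wy": 0, "wz": 0, "jaw": 1}, {"dx": 0.9, "dy": -0.7, "dz": 0, "wx": 0, "wy": 0, "wz": 0, "jaw": 1}, {"dx": 0.9, "dy": -0.7, "dz": 0, "wx": 0, "wy": 0, "wz": 0, "jaw": 1}, {"dx": 0, "dy": 0, "dz": 0, "wx": 0, "wy": 0, "wz": 0, "jaw": 1}]}}

```text
time: 1.35
tool_pos: [0.381, -0.3861, 0.1972]
tcp_rot: [-3.102, -0.489, -0.002]
wrist_force: [-0.5, -0.2, -0.4]
width: 0.999
```

```bash
python3 w.py w2.png
```

```text
[ 0.3802 -0.3877  0.1973] [[0.952, 0.307, 0.0], [0.307, -0.952, -0.0], [0.0, 0.0, -1.0]] 1.4 1.0024435783014678 [-0.3 -0.6  0. ]
(0.48, -0.249) tool-axis shift in units [ 4.59 -3.38 -0.  ]
(0.6118, -0.151) tool-axis shift in units [ 9.77 -5.14  0.  ]
```

View pics/w2.png

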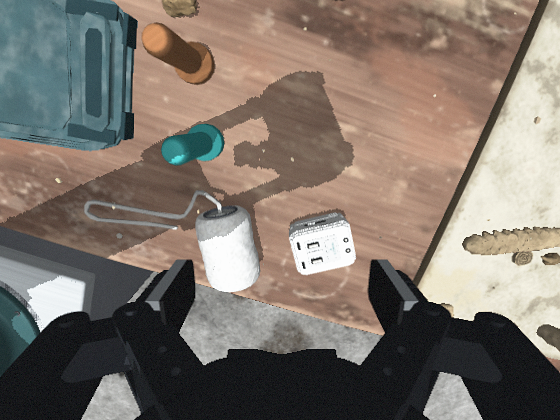

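Wrist view: the brown tool is at (175,52) leaning outward by perspective, the turquoise one at (195,145). I move nearer and refine.

>>> {"api": "apply_moves", "payload": {"targets": [{"dx": 0.6, "dy": -0.9, "dz": 0, "wx": 0, "wy": 0, "wz": 0, "jaw": 1}, {"dx": 0.6, "dy": -0.9, "dz": 0, "wx": 0, "wy": 0, "wz": 0, "jaw": 1}, {"dx": 0.6, "dy": -0.9, "dz": 0, "wx": 0, "wy": 0, "wz": 0, "jaw": 1}, {"dx": 0.4, "dy": -0.6, "dz": 0, "wx": 0, "wy": 0, "wz": 0, "jaw": 1}, {"dx": 0, "dy": 0, "dz": 0, "wx": 0, "wy": 0, "wz": 0, "jaw": 1}]}}

```text
time: 1.9
tool_pos: [0.4121, -0.2736, 0.1972]
tcp_rot: [-3.104, -0.486, -0.0]
wrist_force: [-0.3, 0.2, 0.1]
width: 0.998
```

```bash
cat >> w.py <<'E'
P=cloud(d); hsv=cv2.cvtColor(d["color"],cv2.COLOR_RGB2HSV)
z=P[...,2]; near=(np.hypot(P[...,0]-.48,P[...,1]+.249)<.05)&(d["range_z"]>0)
for lo,hi in((.006,.022),(.03,.1),(.112,.13)):
    q=P[near&(z>lo)&(z<hi)]
    if len(q): print(lo,len(q),np.round([np.median(q,0),(q.min(0)+q.max(0))/2,np.ptp(q,axis=0)],4).tolist())
E
python3 w.py w3.png
```

```text
[ 0.412  -0.2749  0.1973] [[0.952, 0.305, 0.0], [0.305, -0.952, -0.001], [-0.0, 0.001, -1.0]] 1.95 1.0035605140978083 [-0.3 -0.2  0.4]
(0.48, -0.249) tool-axis shift in units [ 2.42 -0.13 -0.  ]
(0.6118, -0.151) tool-axis shift in units [ 7.6 -1.9 -0. ]
0.006 396 [[0.484, -0.2517, 0.0178], [0.4928, -0.2498, 0.0152], [0.0688, 0.0434, 0.0132]]
0.112 724 [[0.4805, -0.2499, 0.1189], [0.4804, -0.2499, 0.1167], [0.025, 0.0255, 0.0093]]
```

View pics/w3.png

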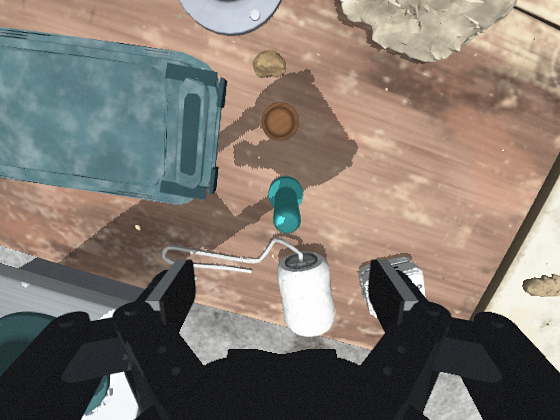

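Wrist view: tool end-on at (281,121), centre (0.4804, -0.2499), which agrees with the top view. I move over it and descend.

>>> {"api": "apply_moves", "payload": {"targets": [{"dx": 0.9, "dy": -0.1, "dz": 0, "wx": 0, "wy": 0, "wz": 0, "jaw": 1}, {"dx": 0.9, "dy": 0, "dz": 0, "wx": 0, "wy": 0, "wz": 0, "jaw": 1}, {"dx": 0.62, "dy": 0, "dz": 0, "wx": 0, "wy": 0, "wz": 0, "jaw": 1}, {"dx": 0, "dy": 0, "dz": 0, "wx": 0, "wy": 0, "wz": 0, "jaw": 1}, {"dx": 0, "dy": 0, "dz": 0, "wx": 0, "wy": 0, "wz": 0, "jaw": 1}]}}

```text
time: 2.45
tool_pos: [0.4798, -0.2506, 0.1967]
tcp_rot: [-3.104, -0.483, 0.002]
wrist_force: [-0.8, -0.0, 0.4]
width: 1.003
```

```bash
sed -i 's/(.480,-.249)/(.4804,-.2499)/' w.py; python3 w.py w4.png
```

```text
[ 0.4794 -0.2506  0.1967] [[0.953, 0.304, -0.001], [0.304, -0.953, -0.0], [-0.001, -0.0, -1.0]] 2.5 1.0003332316158748 [-0.1  0.1 -0.2]
(0.4804, -0.2499) tool-axis shift in units [ 0.04 -0.01 -0.  ]
(0.6118, -0.151) tool-axis shift in units [ 5.21 -1.82 -0.01]
0.006 372 [[0.4925, -0.2442, 0.018], [0.4956, -0.2495, 0.0143], [0.0639, 0.043, 0.0154]]
0.03 287 [[0.4922, -0.2459, 0.0695], [0.4879, -0.2492, 0.0649], [0.0123, 0.0251, 0.0691]]
0.112 577 [[0.4828, -0.2492, 0.1187], [0.4813, -0.2495, 0.1166], [0.025, 0.0247, 0.0091]]
```

>>> {"api": "apply_moves", "payload": {"targets": [{"dx": 0.04, "dy": 0, "dz": 1, "wx": 0, "wy": 0, "wz": 0, "jaw": 1}, {"dx": 0, "dy": 0, "dz": 1, "wx": 0, "wy": 0, "wz": 0, "jaw": 1}, {"dx": 0, "dy": 0, "dz": 1, "wx": 0, "wy": 0, "wz": 0, "jaw": 1}, {"dx": 0, "dy": 0, "dz": 0.7, "wx": 0, "wy": 0, "wz": 0, "jaw": 1}, {"dx": 0, "dy": 0, "dz": 0.4, "wx": 0, "wy": 0, "wz": 0, "jaw": 1}]}}

```text
time: 3.0
tool_pos: [0.479, -0.2493, 0.0718]
tcp_rot: [-3.102, -0.481, 0.005]
wrist_force: [-0.0, -0.9, 0.2]
width: 1.003
```

>>> {"api": "apply_moves", "payload": {"targets": [{"dx": 0, "dy": 0, "dz": 0, "wx": 0, "wy": 0, "wz": 0, "jaw": 0.6}, {"dx": 0, "dy": 0, "dz": 0, "wx": 0, "wy": 0, "wz": 0, "jaw": 0.5}, {"dx": 0, "dy": 0, "dz": 0, "wx": 0, "wy": 0, "wz": 0, "jaw": 0.45}, {"dx": 0, "dy": 0, "dz": 0, "wx": 0, "wy": 0, "wz": 0, "jaw": 0.4}, {"dx": 0, "dy": 0, "dz": 0, "wx": 0, "wy": 0, "wz": 0, "jaw": 0.35}], "newtons": 50}}

```text
time: 3.5
tool_pos: [0.4822, -0.2499, 0.0752]
tcp_rot: [3.103, 0.483, 0.002]
wrist_force: [0.2, -0.1, 0.0]
width: 0.346
```

>>> {"api": "apply_moves", "payload": {"targets": [{"dx": 0, "dy": 0, "dz": 0, "wx": 0, "wy": 0, "wz": 0, "jaw": 0.25}, {"dx": 0, "dy": 0, "dz": 0, "wx": 0, "wy": 0, "wz": 0, "jaw": 0.1}, {"dx": 0, "dy": 0, "dz": 0, "wx": 0, "wy": 0, "wz": 0, "jaw": 0}, {"dx": 0, "dy": 0, "dz": 0, "wx": 0, "wy": 0, "wz": 0, "jaw": 0}, {"dx": 0, "dy": 0, "dz": 0, "wx": 0, "wy": 0, "wz": 0, "jaw": 0}]}}

```text
time: 4.0
tool_pos: [0.4823, -0.2498, 0.0754]
tcp_rot: [3.103, 0.483, 0.002]
wrist_force: [-0.7, 0.8, 6.3]
width: 0.264
```

Width 0.264 (22 mm) against 26 mm expected, and 6 N upward. I'll look before lifting.

```bash
python3 w.py w5.png; python3 - <<'E'
from h import *
d=grab("scene"); save("s5.png",d); c=d["color"][130:230,320:430,::-1]; cv2.imwrite("pics/s5c.png",cv2.resize(c,None,fx=5,fy=5))
E
```

```text
[ 0.4823 -0.2498  0.0753] [[0.953, 0.304, 0.002], [0.304, -0.953, -0.001], [0.001, 0.001, -1.0]] 4.05 0.26042403907616996 [-0.3  1.4  5.8]
(0.4804, -0.2499) tool-axis shift in units [-0.06 -0.02 -0.  ]
(0.6118, -0.151) tool-axis shift in units [ 5.11 -1.82  0.  ]
0.006 828 [[0.4935, -0.2438, 0.018], [0.4828, -0.2494, 0.0141], [0.0403, 0.0429, 0.0157]]
0.03 1215 [[0.4923, -0.2462, 0.0739], [0.4859, -0.249, 0.065], [0.017, 0.024, 0.0699]]
0.112 2654 [[0.4864, -0.2495, 0.1193], [0.4841, -0.2478, 0.121], [0.0299, 0.0473, 0.018]]
```

View pics/w5.png

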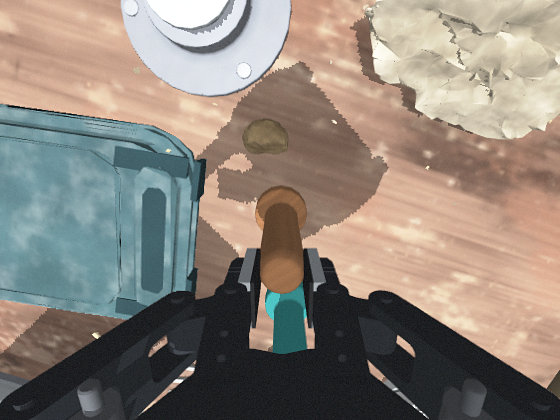

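View pics/s5c.png

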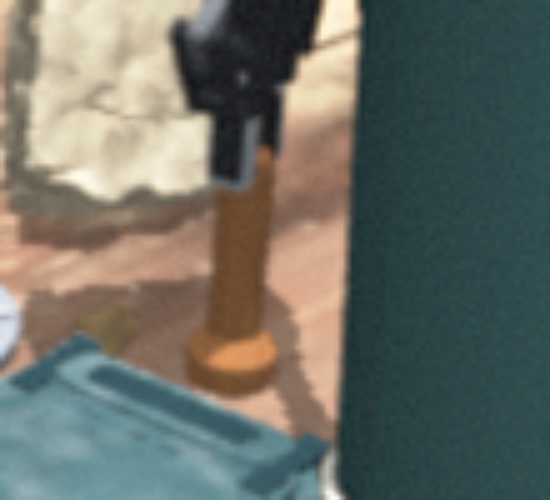

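Both views show the stem upright and centred between the pads (foot at (281,210) in wrist view). I lift.

>>> {"api": "apply_moves", "payload": {"targets": [{"dx": 0, "dy": 0, "dz": -0.3, "wx": 0, "wy": 0, "wz": 0, "jaw": 0}, {"dx": 0, "dy": 0, "dz": -0.7, "wx": 0, "wy": 0, "wz": 0, "jaw": 0}, {"dx": 0, "dy": 0, "dz": -1, "wx": 0, "wy": 0, "wz": 0, "jaw": 0}, {"dx": 0, "dy": 0, "dz": -1, "wx": 0, "wy": 0, "wz": 0, "jaw": 0}, {"dx": 0, "dy": 0, "dz": 0, "wx": 0, "wy": 0, "wz": 0, "jaw": 0}], "newtons": 70}}

```text
time: 4.6
tool_pos: [0.4844, -0.2513, 0.1692]
tcp_rot: [3.099, 0.482, 0.011]
wrist_force: [0.2, -1.1, -1.3]
width: 0.245
```

>>> {"api": "apply_moves", "payload": {"targets": [{"dx": 0.8, "dy": -0.3, "dz": 0, "wx": 0, "wy": 0, "wz": 0, "jaw": 0}, {"dx": 0.8, "dy": -0.3, "dz": 0, "wx": 0, "wy": 0, "wz": 0, "jaw": 0}, {"dx": 0.8, "dy": -0.3, "dz": 0, "wx": 0, "wy": 0, "wz": 0, "jaw": 0}, {"dx": 0.8, "dy": -0.3, "dz": 0, "wx": 0, "wy": 0, "wz": 0, "jaw": 0}, {"dx": 0.8, "dy": -0.3, "dz": 0, "wx": 0, "wy": 0, "wz": 0, "jaw": 0}]}}

```text
time: 5.1
tool_pos: [0.5818, -0.1692, 0.1625]
tcp_rot: [-3.103, -0.483, 0.003]
wrist_force: [-0.0, -0.8, -1.5]
width: 0.248
```

>>> {"api": "apply_moves", "payload": {"targets": [{"dx": 0.6, "dy": -0.2, "dz": 0, "wx": 0, "wy": 0, "wz": 0, "jaw": 0}, {"dx": 0.5, "dy": -0.1, "dz": 0, "wx": 0, "wy": 0, "wz": 0, "jaw": 0}, {"dx": 0, "dy": 0, "dz": 0, "wx": 0, "wy": 0, "wz": 0, "jaw": 0}, {"dx": 0, "dy": 0, "dz": 0, "wx": 0, "wy": 0, "wz": 0, "jaw": 0}]}}

```text
time: 5.5
tool_pos: [0.6102, -0.1518, 0.1636]
tcp_rot: [3.104, 0.484, -0.002]
wrist_force: [-1.5, -0.2, -1.7]
width: 0.251
```

```bash
python3 w.py w6.png; python3 - <<'E'
from h import *
d=grab("scene"); save("s6.png",d); P=cloud(d); c=d["color"]
hsv=cv2.cvtColor(c,cv2.COLOR_RGB2HSV); print(hsv[185,367])
z=P[...,2]; m=(np.hypot(P[...,0]-.61,P[...,1]+.151)<.05)&(z>.07)&(hsv[...,0]<20)&(hsv[...,1]>120)
q=P[m]
for a in np.arange(.07,.2,.01):
    k=q[(q[:,2]>=a)&(q[:,2]<a+.01)]
    if len(k)>4: print(round(a,3),len(k),np.round(k.mean(0),4),np.round(np.ptp(k,axis=0),3))
t=grab("top"); save("t6.png",t)
cv2.imwrite("pics/c6.png",np.hstack([cv2.resize(c[110:220,240:350,::-1],(400,400)),cv2.resize(t["color"][110:220,300:410,::-1],(400,400))]))
E
```

```text
[ 0.61   -0.152   0.1637] [[0.953, 0.304, -0.001], [0.304, -0.953, -0.0], [-0.001, -0.0, -1.0]] 5.55 0.2483092211101896 [ 0.2 -0.4 -1.5]
(0.4804, -0.2499) tool-axis shift in units [-5.11  1.8   0.01]
(0.6118, -0.151) tool-axis shift in units [ 0.07 -0.01 -0.  ]
[ 12  82 217]
0.09 54 [ 0.5939 -0.1422  0.0958] [0.028 0.037 0.009]
0.1 85 [ 0.596  -0.1438  0.1058] [0.032 0.04  0.01 ]
0.11 58 [ 0.6004 -0.145   0.1141] [0.028 0.029 0.01 ]
0.12 36 [ 0.6009 -0.1449  0.1248] [0.022 0.02  0.01 ]
0.13 34 [ 0.5999 -0.1459  0.1351] [0.019 0.022 0.01 ]
0.14 33 [ 0.5997 -0.146   0.1451] [0.016 0.017 0.009]
0.15 33 [ 0.6004 -0.1453  0.1553] [0.02  0.018 0.009]
0.16 35 [ 0.5987 -0.1459  0.1652] [0.015 0.017 0.009]
0.17 41 [ 0.6    -0.1456  0.1753] [0.017 0.019 0.009]
0.18 43 [ 0.6007 -0.1471  0.1852] [0.017 0.025 0.01 ]
0.19 27 [ 0.5974 -0.1504  0.1947] [0.015 0.019 0.01 ]
```

View pics/c6.png

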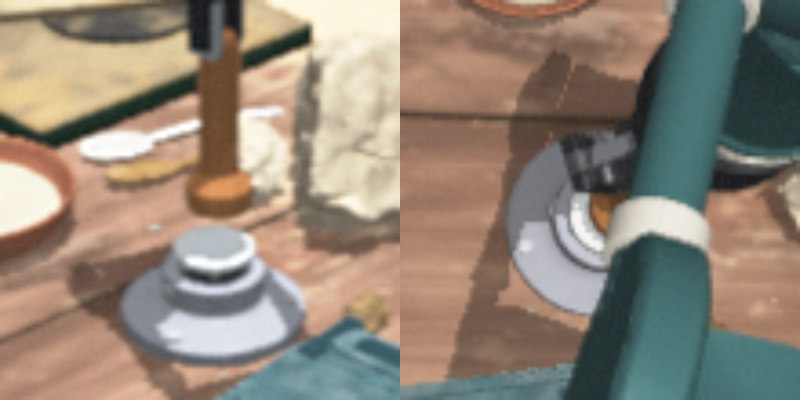

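View pics/w6.png

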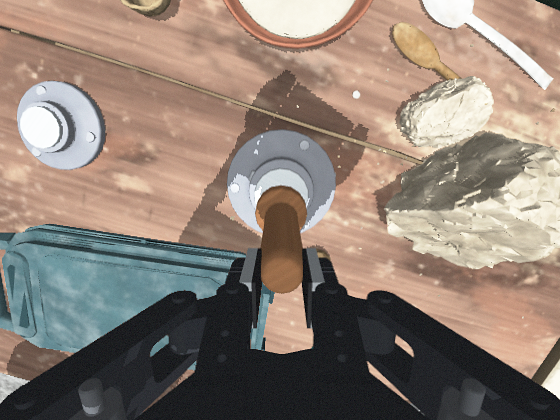

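Tool hangs upright over the larger base, foot underside about 90 mm up, centred within about 3 mm (scene depth). Wrist view: foot at (282,210), smaller base well clear at (45,125). I nudge +2 mm and lower.

>>> {"api": "apply_moves", "payload": {"targets": [{"dx": 0.07, "dy": 0, "dz": 0.4, "wx": 0, "wy": 0, "wz": 0, "jaw": 0}, {"dx": 0, "dy": 0, "dz": 0.3, "wx": 0, "wy": 0, "wz": 0, "jaw": 0}, {"dx": 0, "dy": 0, "dz": 0.2, "wx": 0, "wy": 0, "wz": 0, "jaw": 0}, {"dx": 0, "dy": 0, "dz": 0.1, "wx": 0, "wy": 0, "wz": 0, "jaw": 0}, {"dx": 0, "dy": 0, "dz": 0, "wx": 0, "wy": 0, "wz": 0, "jaw": 0}], "newtons": 90}}

```text
time: 6.15
tool_pos: [0.612, -0.1508, 0.1329]
tcp_rot: [-3.103, -0.483, 0.003]
wrist_force: [-0.1, -0.0, -1.2]
width: 0.232
```

```bash
python3 - <<'E'
from h import *
d=grab("scene"); c=d["color"]; w=grab("wrist"); print(bot.read_state()["tool_pos"],bot.read_state()["wrist_force"])
cv2.imwrite("pics/c7.png",np.hstack([cv2.resize(c[110:220,240:350,::-1],(400,400)),cv2.resize(w["color"][100:250,200:350,::-1],(400,400))]))
E
```

```text
[ 0.6128189  -0.15092143  0.13409373] [ 0.04585941  0.50517015 -1.31060955]
```

View pics/c7.png

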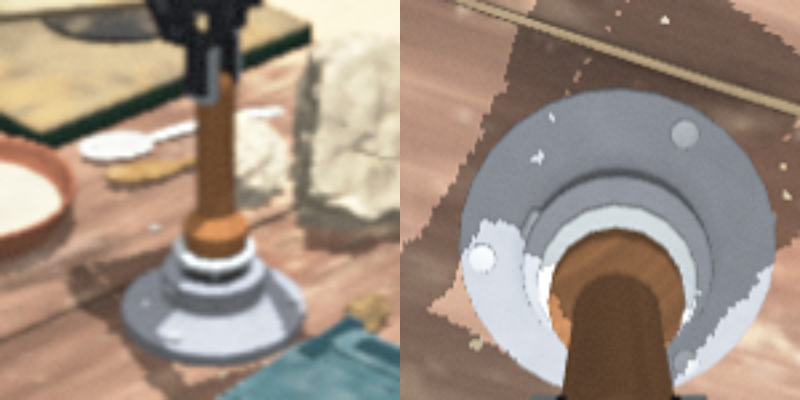

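Just above the cover and well centred. In the right crop the cover shows as an even ring around the foot. I press.

>>> {"api": "apply_moves", "payload": {"targets": [{"dx": 0, "dy": 0, "dz": 0.1, "wx": 0, "wy": 0, "wz": 0, "jaw": 0}, {"dx": 0, "dy": 0, "dz": 0.1, "wx": 0, "wy": 0, "wz": 0, "jaw": 0}, {"dx": 0, "dy": 0, "dz": 0.1, "wx": 0, "wy": 0, "wz": 0, "jaw": 0}]}}

```text
time: 6.55
tool_pos: [0.6144, -0.1511, 0.1274]
tcp_rot: [3.103, 0.483, 0.006]
wrist_force: [-0.4, 0.4, 2.7]
width: 0.238
```

>>> {"api": "apply_moves", "payload": {"targets": [{"dx": 0, "dy": 0, "dz": 0.1, "wx": 0, "wy": 0, "wz": 0, "jaw": 0}, {"dx": 0, "dy": 0, "dz": 0.05, "wx": 0, "wy": 0, "wz": 0, "jaw": 0}]}}

```text
time: 6.75
tool_pos: [0.6134, -0.1509, 0.1215]
tcp_rot: [3.104, 0.483, 0.002]
wrist_force: [-0.5, 0.8, 8.5]
width: 0.24
```

>>> {"api": "apply_moves", "payload": {"targets": [{"dx": 0, "dy": 0, "dz": 0.05, "wx": 0, "wy": 0, "wz": 0, "jaw": 0}, {"dx": 0, "dy": 0, "dz": 0.05, "wx": 0, "wy": 0, "wz": 0, "jaw": 0}, {"dx": 0, "dy": 0, "dz": 0, "wx": 0, "wy": 0, "wz": 0, "jaw": 0}]}}

```text
time: 7.05
tool_pos: [0.615, -0.1511, 0.1215]
tcp_rot: [3.103, 0.483, 0.008]
wrist_force: [-3.3, 1.9, 13.6]
width: 0.237
```

```bash
python3 - <<'E'
from h import *
d=grab("scene"); c=d["color"]; s=bot.read_state(); print(s["tool_pos"],s["wrist_force"])
cv2.imwrite("pics/c8.png",cv2.resize(c[110:220,240:350,::-1],(600,600)))
E
```

```text
[ 0.61494411 -0.15110552  0.12156001] [-2.2717646   1.07859463 13.62473127]
```

View pics/c8.png

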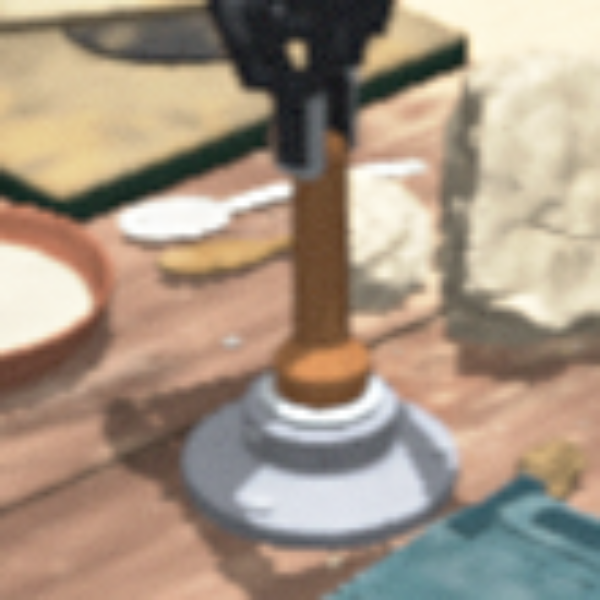

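The dark gap under the disc is gone, and force is 13.6 N with no further travel, which means a hard stop. One more small press to make sure.

>>> {"api": "apply_moves", "payload": {"targets": [{"dx": 0, "dy": 0, "dz": 0.1, "wx": 0, "wy": 0, "wz": 0, "jaw": 0}, {"dx": 0, "dy": 0, "dz": 0.1, "wx": 0, "wy": 0, "wz": 0, "jaw": 0}, {"dx": 0, "dy": 0, "dz": 0, "wx": 0, "wy": 0, "wz": 0, "jaw": 0}, {"dx": 0, "dy": 0, "dz": 0, "wx": 0, "wy": 0, "wz": 0, "jaw": 0}]}}

```text
time: 7.5
tool_pos: [0.6183, -0.1515, 0.1215]
tcp_rot: [3.1, 0.482, 0.019]
wrist_force: [-5.2, 3.5, 31.7]
width: 0.239
```

Hard stop confirmed (31.7 N, no travel). I lift and check the cover.

>>> {"api": "apply_moves", "payload": {"targets": [{"dx": 0, "dy": 0, "dz": -0.3, "wx": 0, "wy": 0, "wz": 0, "jaw": 0}, {"dx": 0, "dy": 0, "dz": -0.5, "wx": 0, "wy": 0, "wz": 0, "jaw": 0}, {"dx": 0, "dy": 0, "dz": -0.8, "wx": 0, "wy": 0, "wz": 0, "jaw": 0}, {"dx": 0, "dy": 0, "dz": -0.6, "wx": 0, "wy": 0, "wz": 0, "jaw": 0}, {"dx": 0, "dy": 0, "dz": 0, "wx": 0, "wy": 0, "wz": 0, "jaw": 0}]}}

```text
time: 8.0
tool_pos: [0.6144, -0.1515, 0.1803]
tcp_rot: [3.102, 0.483, 0.006]
wrist_force: [0.4, 0.6, -0.2]
width: 0.237
```

>>> {"api": "apply_moves", "payload": {"targets": [{"dx": -0.8, "dy": 0.3, "dz": 0, "wx": 0, "wy": 0, "wz": 0, "jaw": 0}, {"dx": -0.8, "dy": 0.3, "dz": 0, "wx": 0, "wy": 0, "wz": 0, "jaw": 0}, {"dx": -0.8, "dy": 0.3, "dz": 0, "wx": 0, "wy": 0, "wz": 0, "jaw": 0}, {"dx": -0.8, "dy": 0.3, "dz": 0, "wx": 0, "wy": 0, "wz": 0, "jaw": 0}, {"dx": -0.8, "dy": 0.3, "dz": 0, "wx": 0, "wy": 0, "wz": 0, "jaw": 0}]}}

```text
time: 8.5
tool_pos: [0.5101, -0.2303, 0.1754]
tcp_rot: [-3.102, -0.483, 0.004]
wrist_force: [-0.1, 0.6, -1.2]
width: 0.237
```

>>> {"api": "apply_moves", "payload": {"targets": [{"dx": -0.6, "dy": 0.2, "dz": 0, "wx": 0, "wy": 0, "wz": 0, "jaw": 0}, {"dx": -0.5, "dy": 0.1, "dz": 0, "wx": 0, "wy": 0, "wz": 0, "jaw": 0}, {"dx": 0, "dy": 0, "dz": 0, "wx": 0, "wy": 0, "wz": 0, "jaw": 0}]}}

```text
time: 8.8
tool_pos: [0.4812, -0.2491, 0.1762]
tcp_rot: [-3.103, -0.48, 0.004]
wrist_force: [-1.0, 0.3, -1.6]
width: 0.235
```

```bash
python3 w.py w9.png; cat > c.py <<'E'
from h import *
import sys
d=grab("scene"); save(sys.argv[1],d); P=cloud(d); z=P[...,2]; hsv=cv2.cvtColor(d["color"],cv2.COLOR_RGB2HSV)
m=(np.hypot(P[...,0]-.611,P[...,1]+.15)<.02)&(z<.07)&(d["range_z"]>0)
print("cover z median",np.median(z[m]),m.sum())
cv2.imwrite("pics/z"+sys.argv[1],cv2.resize(d["color"][120:250,250:420,::-1],(680,520)))
m=(np.hypot(P[...,0]-.48,P[...,1]+.25)<.05)&(z>.006)&(hsv[...,0]<20)&(hsv[...,1]>120)
q=P[m]
for a in np.arange(.0,.2,.02):
    k=q[(q[:,2]>=a)&(q[:,2]<a+.02)]
    if len(k)>9: print(round(a,3),len(k),np.round(k.mean(0),4),np.round(np.ptp(k,axis=0),3))
E
python3 c.py s9.png
```

```text
[ 0.4824 -0.2488  0.1766] [[0.953, 0.303, -0.001], [0.303, -0.953, 0.001], [-0.001, -0.001, -1.0]] 8.85 0.23709182120373484 [-0.1 -0.1 -1.2]
(0.4804, -0.2499) tool-axis shift in units [-0.08  0.02  0.  ]
(0.6118, -0.151) tool-axis shift in units [ 5.1 -1.8 -0. ]
0.006 5 [[0.5261, -0.2306, 0.011], [0.5261, -0.2306, 0.0101], [0.0014, 0.0043, 0.0026]]
0.112 1063 [[0.4907, -0.2437, 0.1201], [0.4813, -0.2488, 0.1211], [0.0404, 0.0429, 0.0176]]
cover z median 0.044155333461186 210
0.1 126 [ 0.4676 -0.2375  0.112 ] [0.032 0.037 0.019]
0.12 118 [ 0.4721 -0.2415  0.127 ] [0.03  0.036 0.02 ]
0.14 72 [ 0.4727 -0.2414  0.1497] [0.018 0.018 0.019]
0.16 84 [ 0.4734 -0.242   0.17  ] [0.018 0.021 0.02 ]
0.18 78 [ 0.4731 -0.2422  0.1903] [0.018 0.02  0.02 ]
```

View pics/zs9.png

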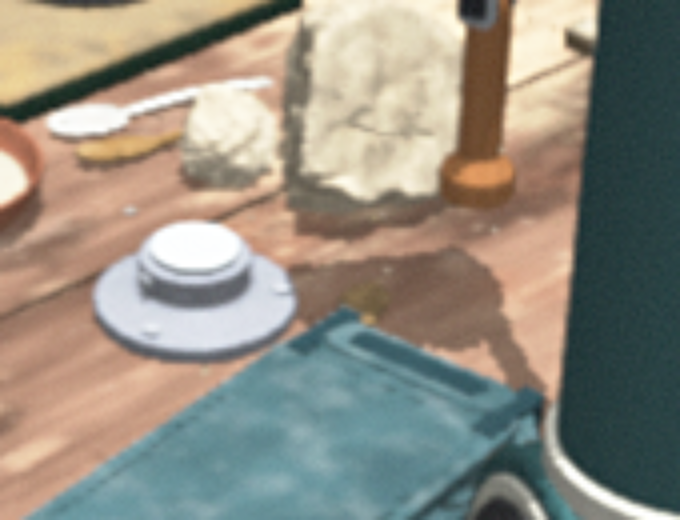

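The cover is home: its top is at 44 mm and sits flush on the boss in the crop, and the tool hangs upright. I lower it onto the bare spot where it came from.

>>> {"api": "apply_moves", "payload": {"targets": [{"dx": -0.06, "dy": 0, "dz": 0.8, "wx": 0, "wy": 0, "wz": 0, "jaw": 0}, {"dx": 0, "dy": 0, "dz": 0.9, "wx": 0, "wy": 0, "wz": 0, "jaw": 0}, {"dx": 0, "dy": 0, "dz": 0.8, "wx": 0, "wy": 0, "wz": 0, "jaw": 0}, {"dx": 0, "dy": 0, "dz": 0.4, "wx": 0, "wy": 0, "wz": 0, "jaw": 0}, {"dx": 0, "dy": 0, "dz": 0.2, "wx": 0, "wy": 0, "wz": 0, "jaw": 0}]}}

```text
time: 9.4
tool_pos: [0.4813, -0.2484, 0.083]
tcp_rot: [-3.102, -0.484, 0.003]
wrist_force: [0.2, -1.0, -1.6]
width: 0.238
```

>>> {"api": "apply_moves", "payload": {"targets": [{"dx": 0, "dy": 0, "dz": 0.1, "wx": 0, "wy": 0, "wz": 0, "jaw": 0}, {"dx": 0, "dy": 0, "dz": 0, "wx": 0, "wy": 0, "wz": 0, "jaw": 0}]}}

```text
time: 9.6
tool_pos: [0.4824, -0.2496, 0.0821]
tcp_rot: [3.104, 0.484, 0.001]
wrist_force: [-0.7, 0.0, -1.5]
width: 0.238
```

>>> {"api": "apply_moves", "payload": {"targets": [{"dx": 0, "dy": 0, "dz": 0.1, "wx": 0, "wy": 0, "wz": 0, "jaw": 0}, {"dx": 0, "dy": 0, "dz": 0.05, "wx": 0, "wy": 0, "wz": 0, "jaw": 0}, {"dx": 0, "dy": 0, "dz": 0, "wx": 0, "wy": 0, "wz": 0, "jaw": 0}]}}

```text
time: 9.9
tool_pos: [0.4819, -0.2495, 0.0774]
tcp_rot: [3.104, 0.483, 0.001]
wrist_force: [-0.3, 0.6, -1.7]
width: 0.239
```

>>> {"api": "apply_moves", "payload": {"targets": [{"dx": 0, "dy": 0, "dz": 0.05, "wx": 0, "wy": 0, "wz": 0, "jaw": 0}, {"dx": 0, "dy": 0, "dz": 0, "wx": 0, "wy": 0, "wz": 0, "jaw": 0}]}}

```text
time: 10.1
tool_pos: [0.4817, -0.2495, 0.0757]
tcp_rot: [3.104, 0.483, 0.0]
wrist_force: [-1.0, -0.9, -1.4]
width: 0.236
```

>>> {"api": "apply_moves", "payload": {"targets": [{"dx": 0, "dy": 0, "dz": 0.05, "wx": 0, "wy": 0, "wz": 0, "jaw": 0}, {"dx": 0, "dy": 0, "dz": 0, "wx": 0, "wy": 0, "wz": 0, "jaw": 0}]}}

```text
time: 10.3
tool_pos: [0.4827, -0.2498, 0.0757]
tcp_rot: [3.103, 0.483, 0.003]
wrist_force: [-1.4, 1.1, 6.5]
width: 0.234
```

Foot is on the worktop (+6.5 N). I ease off and open gradually.

>>> {"api": "apply_moves", "payload": {"targets": [{"dx": 0, "dy": 0, "dz": 0, "wx": 0, "wy": 0, "wz": 0, "jaw": 0.2}, {"dx": 0, "dy": 0, "dz": 0, "wx": 0, "wy": 0, "wz": 0, "jaw": 0.3}, {"dx": 0, "dy": 0, "dz": 0, "wx": 0, "wy": 0, "wz": 0, "jaw": 0.4}, {"dx": 0, "dy": 0, "dz": 0, "wx": 0, "wy": 0, "wz": 0, "jaw": 0.6}, {"dx": 0, "dy": 0, "dz": 0, "wx": 0, "wy": 0, "wz": 0, "jaw": 0.8}], "newtons": 20}}

```text
time: 10.8
tool_pos: [0.4815, -0.2493, 0.0738]
tcp_rot: [-3.104, -0.483, 0.001]
wrist_force: [0.5, 0.8, -0.6]
width: 0.724
```

>>> {"api": "apply_moves", "payload": {"targets": [{"dx": 0, "dy": 0, "dz": 0, "wx": 0, "wy": 0, "wz": 0, "jaw": 0.9}, {"dx": 0, "dy": 0, "dz": 0, "wx": 0, "wy": 0, "wz": 0, "jaw": 0.9}, {"dx": 0, "dy": 0, "dz": 0, "wx": 0, "wy": 0, "wz": 0, "jaw": 0.9}]}}

```text
time: 11.1
tool_pos: [0.4816, -0.2494, 0.074]
tcp_rot: [-3.104, -0.483, 0.0]
wrist_force: [0.1, 0.0, -0.7]
width: 0.902
```

```bash
python3 w.py w10.png; python3 c.py s10.png
```

```text
[ 0.4817 -0.2494  0.074 ] [[0.953, 0.304, -0.0], [0.304, -0.953, 0.0], [-0.0, -0.0, -1.0]] 11.15 0.8961831465392261 [-0.3 -0.5  0.4]
(0.4804, -0.2499) tool-axis shift in units [-0.04  0.    0.  ]
(0.6118, -0.151) tool-axis shift in units [ 5.13 -1.81 -0.  ]
0.006 833 [[0.4937, -0.2441, 0.0179], [0.4827, -0.2497, 0.014], [0.0408, 0.043, 0.0159]]
0.03 1234 [[0.4922, -0.2462, 0.0733], [0.4856, -0.2494, 0.065], [0.0173, 0.0249, 0.0699]]
0.112 2636 [[0.4836, -0.2488, 0.1194], [0.4831, -0.2463, 0.121], [0.047, 0.0937, 0.018]]
cover z median 0.04408950243643894 207
0.0 108 [ 0.4694 -0.2387  0.0141] [0.037 0.037 0.014]
0.02 104 [ 0.4735 -0.2419  0.0282] [0.033 0.027 0.02 ]
0.04 75 [ 0.473  -0.2432  0.0498] [0.019 0.022 0.02 ]
0.06 75 [ 0.4735 -0.2426  0.0702] [0.02  0.018 0.02 ]
0.08 73 [ 0.4732 -0.2432  0.0895] [0.019 0.021 0.019]
0.1 75 [ 0.4723 -0.2454  0.1115] [0.018 0.023 0.019]
```

View pics/w10.png

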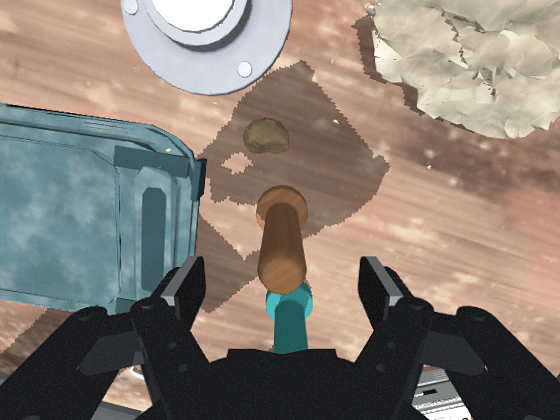

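The tool stands free and upright at (281,230) with the jaws clear of it. I withdraw upward.

>>> {"api": "apply_moves", "payload": {"targets": [{"dx": 0, "dy": 0, "dz": -0.5, "wx": 0, "wy": 0, "wz": 0, "jaw": 0.9}, {"dx": 0, "dy": 0, "dz": -1, "wx": 0, "wy": 0, "wz": 0, "jaw": 0.9}, {"dx": 0, "dy": 0, "dz": -1, "wx": 0, "wy": 0, "wz": 0, "jaw": 0.9}, {"dx": 0, "dy": 0, "dz": -1, "wx": 0, "wy": 0, "wz": 0, "jaw": 0.9}, {"dx": 0, "dy": 0, "dz": -0.5, "wx": 0, "wy": 0, "wz": 0, "jaw": 0.9}]}}

```text
time: 11.7
tool_pos: [0.4835, -0.2504, 0.1987]
tcp_rot: [3.1, 0.483, 0.007]
wrist_force: [0.6, 0.2, 0.4]
width: 0.9
```

>>> {"api": "apply_moves", "payload": {"targets": [{"dx": 0, "dy": 0, "dz": 0, "wx": 0, "wy": 0, "wz": 0, "jaw": 0.9}, {"dx": 0, "dy": 0, "dz": 0, "wx": 0, "wy": 0, "wz": 0, "jaw": 0.9}, {"dx": 0, "dy": 0, "dz": 0, "wx": 0, "wy": 0, "wz": 0, "jaw": 0.9}]}}

```text
time: 12.0
tool_pos: [0.4805, -0.2487, 0.1921]
tcp_rot: [-3.102, -0.483, 0.004]
wrist_force: [0.1, 0.8, 0.3]
width: 0.9
```

```bash
python3 w.py w11.png; python3 c.py s11.png
```

```text
[ 0.4804 -0.2487  0.1919] [[0.953, 0.304, -0.003], [0.304, -0.953, 0.002], [-0.003, -0.003, -1.0]] 12.05 0.9019441984995905 [-0.1  0.  -0.5]
(0.4804, -0.2499) tool-axis shift in units [-0.01  0.04 -0.  ]
(0.6118, -0.151) tool-axis shift in units [ 5.16 -1.77 -0.01]
0.006 386 [[0.4927, -0.2436, 0.018], [0.4833, -0.2494, 0.0143], [0.0395, 0.0427, 0.0155]]
0.03 304 [[0.4924, -0.246, 0.071], [0.4876, -0.2483, 0.0652], [0.0133, 0.0228, 0.0697]]
0.112 586 [[0.483, -0.2493, 0.1187], [0.4817, -0.2499, 0.1168], [0.0244, 0.025, 0.0096]]
cover z median 0.04414387131178987 211
0.0 106 [ 0.4691 -0.2382  0.0135] [0.036 0.039 0.014]
0.02 110 [ 0.4738 -0.2418  0.0274] [0.031 0.034 0.02 ]
0.04 71 [ 0.4734 -0.2423  0.0496] [0.02  0.021 0.02 ]
0.06 76 [ 0.473  -0.243   0.0703] [0.021 0.019 0.02 ]
0.08 75 [ 0.4734 -0.243   0.09  ] [0.021 0.021 0.02 ]
0.1 90 [ 0.4737 -0.2441  0.1111] [0.016 0.022 0.02 ]
```

View pics/s11.png

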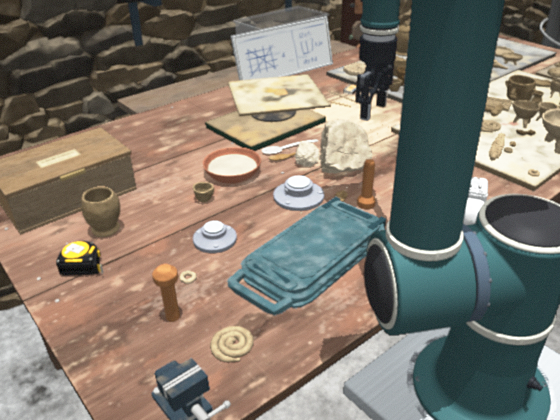

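The tool stands upright at (367,185), the cover at (298,187) is flush, the knob stick at (165,290) hasn't moved, and the gripper is clear above. I hand in.

```bash
python3 -c "
from h import *
print(job.finish_job())"
```

```text
the job is handed in; nothing more can be done
None
```

The cover on the larger base is fully home, and the seating tool stands upright on the bare worktop, released. I handed the job in at about 12 s; it reports no verdict.

- **Pressing:** I gripped the tool by its stem and pressed the cover with its foot, centred to a few millimetres. It went home at a hard stop: force rose to about 32 N with no further travel. The fingers stayed well above the base.
- **Last checks:** The cover top measured about 44 mm by scene depth (nominal 46 mm, camera error about 2 mm) and sat flush on the boss in the picture. The tool stood vertical at about (0.481, -0.250), its original spot, with the gripper clear above it. The knob stick and the smaller base stayed untouched.
- **One disagreement:** The jaw opening read about 20–22 mm on the 26 mm stem. The pictures showed a sound, centred grip, so I went on.

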